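# Clear the transit spacer and start the bench supply

### The arm

A 7-joint arm with a two-finger parallel gripper is mounted at the origin on the work surface. World frame = base frame: x ahead of the robot, y to its left, z up, the work surface at z = 0. Lengths are in m, angles in rad, forces in N, time in s.
With the tool pointing down it reaches from about 0.4 to 0.85 m from the base axis. Payload 10.4 kg.
Tool frame: the origin (TCP) lies midway between the tips of the shut fingers; the grasp point (between the pads) lies 19 mm behind it; z points along the fingers, x is the direction in which the jaws open and shut, and the axes are right-handed (so a half turn about z gives the same grasp; the last joint's range is limited). The gripper opens to 85 mm and grips with 20 to 120 N. Pads are 22 mm wide; open, the fingers measure 114 mm over their backs; the gripper's body (76 mm by 85 mm) begins 54 mm behind the grasp point. The pads swing forward as they close: fully open they stand 13 mm farther back than shut.
Start: joints at [-1.226, 0.332, -0.065, 1.46, 0.022, 1.35, -0.088], TCP at [0.225, 0.583, 0.231] pointing down, gripper open.
Joint ranges: [-2.6, 2.6], [-0.5, 2.12], [-1.47, 1.34], [0.16, 2.42], [-1.27, 4.41], [0.06, 2.06], [-2.6, 2.6]. Speed limits (rad/s): [2.22, 2.22, 2.79, 2.79, 3.14, 3.14, 3.14].

### API

Orientations are given as a unit quaternion [x, y, z, w].
In Python, from workcell import manip, cams gives the robot as it stands.
- The arm moves only by the tool move_arm, never from a script. Its argument "moves" is a list of rows, each a list of 7 numbers: the turn, a rotation vector about the tool's x, y, z in degrees, then the shift along the tool's x, y, z in m, then the finger opening in m, from 0 to 0.0854. A call has 1 to 10 rows; each row is the pose to reach, as a shift and turn from the pose commanded when the call began, along the tool's axes at that moment; what a row does not reach only later rows make up. A row lasts 1/10 s, in which the tool goes at most 50 mm and 8.59 degrees, less where a joint would pass 70% of its speed; a pose out of reach is approached as far as the arm can. A call with a gripper value outside its range is refused whole. The fingers move at their own pace and stop on an object; "grip_force" is the grip in N (left out, the last holds). Time passes only in rows, so rows that repeat a pose let the fingers close. It gives the time, the measured TCP pose, the force and the opening at its end, in the units of the state.
- manip.get_obs(): the state, without advancing time (a new reading comes with each control period).
- cams.camera(name): name is "side" or "top" or "wrist"; returns the picture (480x640x3 uint8, red, green, blue); there is no depth.
- cams.camera_params(name): a dict with "fx", "fy", "cx", "cy" (pixels), "dist_coeffs" ([k1, k2, p1, p2, k3] as OpenCV has them; the pictures are not rectified), "xyz" and "rotation" of the camera in the world. Camera axes: x right, y up, looking along -z (the intrinsics and any distortion apply to the point x, -y, -z); pixel columns grow to the right and rows downward; lengths in m; the calibration is good to about 2 mm. A picture is of the moment at which its call begins: read the wrist's pose just before it. camera_params takes no time and is no camera call; for the wrist camera it gives the pose at the moment of the call.
- manip.hand_in(): hands the job in, once; it reports no verdict.
The state is a dict: "clock": time; "joint_pos": joint angles; "joint_velocities": joint speeds; "tau": joint torques, N m; "position": TCP position; "ee_rot": TCP orientation; "ft_force": force on the tool from outside, world axes, zero at the start; "torque": the same for the moment, N m; "grip_width": opening from 0.0 (shut) to 1.0 (fully open).
Only numpy, scipy, OpenCV 4.12 (cv2) and the standard library are available. Lean on these libraries where they do the work, as an engineer would, in place of code of your own. Each camera call takes 0.05 s, during which the arm holds its last target. There are 200 camera calls.

### The job

Get the repaired drive ready for its test run: draw the grey transit spacer up out of the gap it is stuck in and set it down gently, not dropped, in the empty, larger compartment of the parts tray. Only then switch on the bench supply: pull its round spring knob straight out as far as it goes, hold it out for about a second, let go and leave it sprung back in. Leave everything else on the bench where it is.

Things in the scene. Friction and masses are not known exactly. Their poses are not given: they have to be found in the camera images.
- drive: Fixed aluminium drive 150 (x) by 160 (y) by 100 mm high, fans in its -x face. Origin: centre of its underside; z up. Three card gaps along its y, open only at the top, at x = -36, 0, +36 mm: each 16.5 mm wide, 100 mm long (y -50 to +50), floor 52 mm above the table. One of them holds the spacer; the others hold green boards 8 mm below the brim. On its top, at y = +-74 mm, stand brackets 70 mm long (x), 3 mm thick, 45 mm high.
- spacer: Loose grey plastic plate upright in one of the drive's gaps: 14 mm thick (its x), 60 mm long (its y), 80 mm high (its z, up), about 80 g. Origin: centre of its underside, at the start on the gap's floor. Parallel to the gap's walls, 1.25 mm play each side, anywhere along the gap; its top 32 mm stand out above the drive's brim and are all that can be gripped (across the 14 mm).
- spacer_centre (a point): Centre of the spacer, 40 mm above its underside.
- tray: Fixed dark steel parts tray 150 (x) by 200 (y) by 40 mm high, walls 4 mm, inner floor 4 mm above the table. Origin: centre of its underside; z up. A partition 4 mm thick, 37 mm high, at y = +36 mm makes a large empty compartment (y -96 to +34 mm, x -71 to +71 mm) and a small one (y above +38 mm) in which a capacitor stands.
- tray_bay (a point): Middle of the floor of the tray's large compartment, 31 mm from the tray's centre towards its -y, 4 mm above the table.
- supply: Fixed grey bench supply 170 (x) by 160 (y) mm, top 90 mm above the table. Origin: on the table, 60 mm behind its front panel, which faces its -x; z up. On the panel: the round spring knob (axis 30 mm to +y, 66 mm above the table) and a flat dial, 34 mm across, 11 mm deep, 48 mm to -y, not to be used. A capacitor stands on the table near the knob, ahead of the panel towards +y.
- knob_grip (a point): Middle of the spring knob's round head, on its axis, 25 mm ahead of the panel when in; moves with the knob. The head is 30 mm across and 22 mm long along its level axis (the supply's x); behind it a stem 12 mm across and 14 mm long. It lies 24 mm below the supply's top, so it can be pinched across its sides from above, fingers pointing down.
- knob (a joint): Travel of the spring knob in m: 0 in (at rest), grows as it is pulled out along the supply's -x, stop at 0.016. The spring pulls it back in with about 3 N at 0 and 10 N at the stop; left alone it returns to 0.
- capacitor: Bystander: the loose capacitor on the table by the knob, about 25 mm ahead of the panel, near side at least 45 mm from the knob's axis; 34 mm across, 50 mm high; origin at the centre of its underside.
- small_capacitor: Bystander: the loose capacitor in the tray's small compartment, 30 mm across, 40 mm high; origin at the centre of its underside.
- terminal_block: Bystander: loose black block 30 by 80 by 25 mm high on top of the supply, 90 mm or more behind the panel; origin at the centre of its underside.
- screw_jar: Bystander: loose jar 50 mm across, 70 mm high, at the back; origin at the centre of its underside.
- spare_fan: Bystander: loose fan 80 by 80 by 25 mm lying flat at the back; origin at the centre of its underside.
- screwdriver: Bystander: loose screwdriver 180 mm long lying at the back; origin under its middle.
- relay: Bystander: loose block 28 by 36 by 60 mm high on the table just ahead of the drive's fans; origin at the centre of its underside.
- choke: Bystander: loose copper ring 44 mm across, 18 mm high, on the table; origin at the centre of its underside.
Mind the look-alikes: they are no part of the job. Several things have the shape of the spacer; the one meant has the colours described above.

How it is judged:
On the way, in this order (a step that is already met when the one before it is completed fails the run):
1. the spacer is out of the drive and put down, released, in the large compartment of the tray (x of spacer_centre in the frame of tray between -0.071 and 0.071 m and y of spacer_centre in the frame of tray between -0.096 and 0.034 m and z of spacer_centre in the frame of tray below 0.06 m and contact force between the fingers and spacer below 0.1 N and linear speed of spacer below 0.02 m/s), for 0.2 s.
2. the spring knob is pulled out (more than 11 of its 16 mm) and held there (value of joint knob above 0.011 m), for 0.4 s.
At the end, for the whole second after the job is handed in: The spacer rests, released, inside the tray's large compartment (its centre between the walls and less than 60 mm above the table), and the knob is released and back in within 2 mm, after having been pulled out more than 11 mm for 0.4 s (all of step 1 and value of joint knob below 0.002 m and contact force between the fingers and supply below 0.1 N); the robot touches nothing.
It fails at once if the knob is pulled out (more than 4 mm) while the spacer is not in the tray's large compartment (value of joint knob above 0.004 m and not (x of spacer_centre in the frame of tray between -0.071 and 0.071 m and y of spacer_centre in the frame of tray between -0.096 and 0.034 m and z of spacer_centre in the frame of tray below 0.06 m)).
It fails at once if a loose bystander (capacitors, terminal block, screw jar, spare fan, screwdriver, choke, relay) is moved by more than 20 mm (distance of any of capacitor, small_capacitor, terminal_block, screw_jar, spare_fan, screwdriver, choke, relay from where it was at the start of the episode above 0.02 m).
It fails at once if the spacer is dropped into the tray (its centre over the compartment, less than 100 mm up, faster than 1 m/s) (x of spacer_centre in the frame of tray between -0.071 and 0.071 m and y of spacer_centre in the frame of tray between -0.096 and 0.034 m and z of spacer_centre in the frame of tray below 0.1 m and linear speed of spacer above 1 m/s).
It also fails if it takes over 59 s, if anything falls off the work surface, if the arm or the gripper's body presses on something with over 40 N, if the wrist force passes 120 N, or if a joint passes its speed limit or range.

## Working session

There is one attempt and no reset: what is moved stays moved. The work goes in short steps, Python scripts to look and compute and a tool call to move; the robot and the scene stay as the last step left them, time stands still between calls to the robot, and variables do not carry over. Pictures are saved under pics/ and viewed, about 8 in all and at most 12, crops included, and the job is handed in when it is done.

Besides the shell and the picture viewer there is one more tool, called after "Request:" by a JSON object that holds its "op" and its "data", one argument or row to a line. move_arm: Moves the arm, as the interface text tells. Its arguments: {"type":"object","properties":{"moves":{"type":"array","items":{"type":"array","items":{"type":"number"}}},"grip_force":{"type":"number"}},"required":["moves"]}

```bash
mkdir -p pics
cat > h.py <<'E'
import numpy as np, cv2
from workcell import manip, cams
from scipy.spatial.transform import Rotation as R
def rot(p):
    r=np.array(p["rotation"],float)
    return r if r.shape==(3,3) else R.from_quat(r.ravel()).as_matrix()
def ray(p,uv):
    K=np.array([[p["fx"],0,p["cx"]],[0,p["fy"],p["cy"]],[0,0,1.]])
    q=cv2.undistortPoints(np.array(uv,float).reshape(-1,1,2),K,np.array(p["dist_coeffs"],float)).reshape(-1,2)
    d=np.c_[q[:,0],-q[:,1],-np.ones(len(q))]@rot(p).T
    return np.array(p["xyz"],float),d
def plane(p,uv,z):
    o,d=ray(p,uv); return o+d*((z-o[2])/d[:,2])[:,None]
def px(p,X):
    K=np.array([[p["fx"],0,p["cx"]],[0,p["fy"],p["cy"]],[0,0,1.]])
    c=(np.atleast_2d(X)-np.array(p["xyz"]))@rot(p)*[1,-1,-1]
    return cv2.projectPoints(c,np.zeros(3),np.zeros(3),K,np.array(p["dist_coeffs"],float))[0].reshape(-1,2)
def save(n,im): cv2.imwrite("pics/"+n,im[:,:,::-1])
E
python3 - <<'E'
from h import *
import pickle
D={}
for n in("top","side","wrist"):
    p=cams.camera_params(n); im=cams.camera(n); save(n+"0.png",im); D[n]=(p,im); print(n,p)
pickle.dump(D,open("d0.pkl","wb"))
print(manip.get_obs())
E
```

```text
top {'fx': 494.27787957510236, 'fy': 494.27787957510236, 'cx': 324.09007064047603, 'cy': 237.14465827435774, 'dist_coeffs': array([-0.0997166,  0.       ,  0.       ,  0.       ,  0.       ]), 'xyz': array([0.35035442, 0.03694108, 1.3101875 ]), 'rotation': array([ 0.06834215, -0.05693683, -0.69979665,  0.70878219])}
side {'fx': 517.300304365521, 'fy': 517.300304365521, 'cx': 312.057197473071, 'cy': 248.37649410707442, 'dist_coeffs': array([0.00701058, 0.        , 0.        , 0.        , 0.        ]), 'xyz': array([-0.10158828, -0.63348106,  0.65448137]), 'rotation': array([ 0.45633734, -0.18702078, -0.33212102,  0.80403674])}
wrist {'fx': 423.8822580968942, 'fy': 423.8822580968942, 'cx': 312.5847903350849, 'cy': 243.12182567423014, 'dist_coeffs': array([-0.10241681,  0.        ,  0.        ,  0.        ,  0.        ]), 'xyz': array([0.1543482 , 0.61005242, 0.37227137]), 'rotation': array([-0.1235914 , -0.0840191 ,  0.55932403,  0.81536654])}
{'clock': 0.15, 'joint_pos': array([-1.22558806,  0.33271577, -0.06467503,  1.4607082 ,  0.02159941,
        1.34989969, -0.0885106 ]), 'joint_velocities': array([-1.31307400e-03, -2.07154876e-03,  6.69583599e-05, -1.92042999e-03,
        4.79492082e-04, -4.41689417e-04, -2.57784147e-03]), 'tau': array([ 1.09581095e-03, -6.25829244e+01,  4.93778510e-02, -3.91849887e+01,
        1.62347947e-02,  7.52191991e-03,  1.23355278e-05]), 'position': array([0.22464907, 0.5829453 , 0.23072466]), 'ee_rot': array([ 8.24496161e-01,  5.65867310e-01, -4.12183969e-04,  3.13713872e-04]), 'ft_force': array([ 0.90027501, -0.36221272,  0.715872  ]), 'torque': array([ 0.0500168 ,  0.01001617, -0.00441396]), 'grip_width': 0.999196935803257}
```

View pics/top0.png

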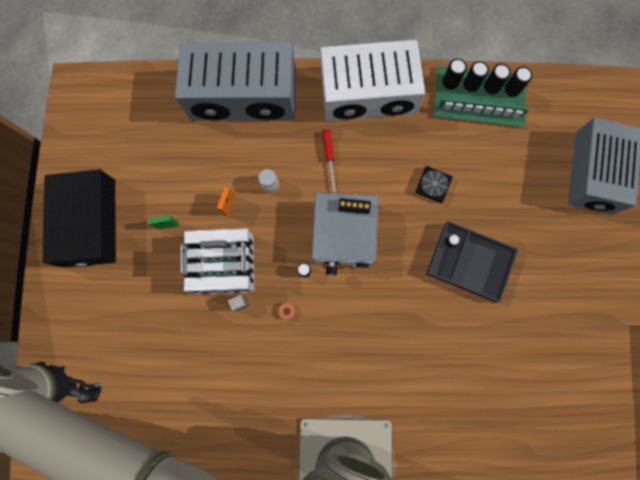

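View pics/side0.png

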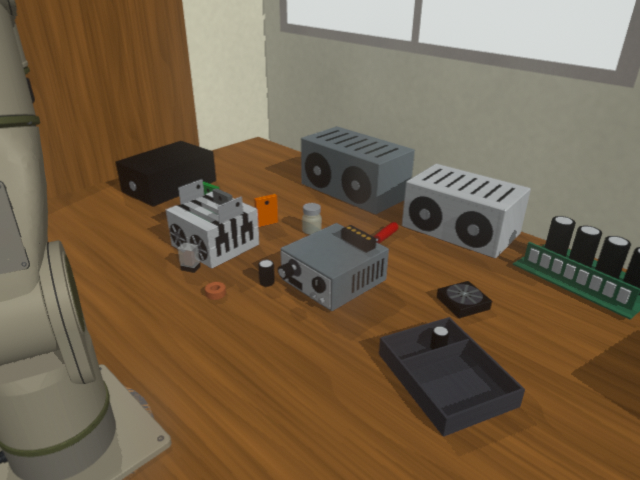

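Top view: the drive is at (218,262), the supply at (345,230) with its knob at about (331,268), and the tray at (472,262). Plates shaped like the spacer are orange (225,200), green (162,222) and the grey one in the drive. The close crop below is to check the grey one.

Run:
```python
from h import *
import pickle
D=pickle.load(open("d0.pkl","rb"))
t=D["top"][1]; s=D["side"][1]
def c(im,x,y,w,h,W,H): return cv2.resize(im[y:y+h,x:x+w],(W,H),interpolation=cv2.INTER_CUBIC)
a=np.hstack([c(t,172,222,90,75,400,300*10//9*9//10),c(s,155,170,110,82,400,300)])
b=np.hstack([c(t,290,185,100,94,400,300),c(t,420,215,100,94,400,300)])
save("crop1.png",np.vstack([a,b]))
```

```text
Traceback (most recent call last):
ValueError: all the input array dimensions except for the concatenation axis must match exactly, but along dimension 0, the array at index 0 has size 299 and the array at index 1 has size 300
```

Run:
```python
from h import *
import pickle
D=pickle.load(open("d0.pkl","rb"))
t=D["top"][1]; s=D["side"][1]
def c(im,x,y,w,h): return cv2.resize(im[y:y+h,x:x+w],(400,300),interpolation=cv2.INTER_CUBIC)
a=np.hstack([c(t,170,222,100,75),c(s,155,170,110,82)])
b=np.hstack([c(t,290,205,100,75),c(t,420,222,110,82)])
save("crop1.png",np.vstack([a,b]))
```

```text
(no output)
```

View pics/crop1.png

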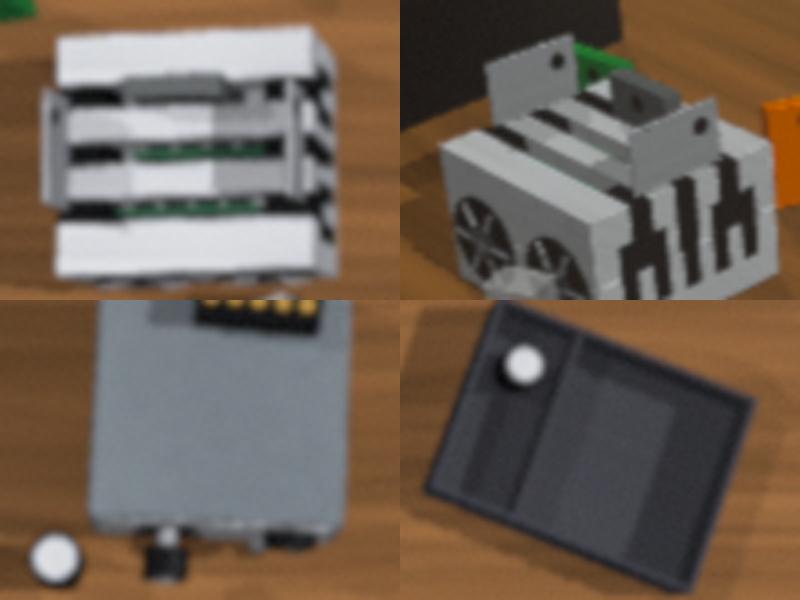

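The crop confirms a grey plate standing in the drive's +x gap, at top pixel (214,244), with green boards in the other two gaps. The knob's head is at about (331,270), and the tray's large compartment is on the right.

Run:
```python
from h import *
import pickle
np.set_printoptions(precision=4,suppress=True)
p=pickle.load(open("d0.pkl","rb"))["top"][0]
def C(pts,x0,y0,w): return np.array(pts,float)*w/400+[x0,y0]
def yaw(a,b): d=b-a; return np.degrees(np.arctan2(d[1],d[0]))
d=plane(p,C([(57,37),(310,27),(312,262),(57,275)],170,222,100),.1); print("drive",d,d.mean(0),yaw(d[3],d[0]),yaw(d[2],d[1]),yaw(d[1],d[0])-90)
s=plane(p,C([(122,78),(224,75)],170,222,100),.132); print("spacer back edge",s,s.mean(0))
t=plane(p,C([(495,5),(755,100),(690,290),(427,190)],420,222,110)-[110,0],.04); print("tray",t,t.mean(0),yaw(t[3],t[0]),yaw(t[1],t[0])-90)
u=plane(p,C([(90,218),(342,225)],290,205,100),.09); print("supply front",u,yaw(u[1],u[0])-90)
k=plane(p,C([(165,262)],290,205,100),.066); print("knob",k)
c=plane(p,C([(55,258)],290,205,100),.05); print("cap",c)
r=plane(p,[(237,302)],.06);print("relay",r)
w=pickle.load(open("d0.pkl","rb"))["wrist"][0]
o=manip.get_obs();T=R.from_quat(o["ee_rot"]).as_matrix()
print("T",T,"cam in tool",T.T@(np.array(w["xyz"])-o["position"]),T.T@rot(w))
```

```text
drive [[0.5783 0.4113 0.1   ]
 [0.5864 0.2504 0.1   ]
 [0.4394 0.2433 0.1   ]
 [0.4286 0.4021 0.1   ]] [0.5082 0.3268 0.1   ] 3.5427681942362965 2.7887521688084798 2.8825578097029307
spacer back edge [[0.5472 0.3593 0.132 ]
 [0.5498 0.2963 0.132 ]] [0.5485 0.3278 0.132 ]
tray [[ 0.6184 -0.2614  0.04  ]
 [ 0.5508 -0.4495  0.04  ]
 [ 0.4141 -0.3956  0.04  ]
 [ 0.4837 -0.209   0.04  ]] [ 0.5168 -0.3288  0.04  ] -21.276597702811227 -19.77835682937973
supply front [[ 0.5121  0.0863  0.09  ]
 [ 0.5096 -0.0704  0.09  ]] -0.9312645778784514
knob [[0.4879 0.0394 0.066 ]]
cap [[0.4913 0.1099 0.05  ]]
relay [[0.4052 0.2767 0.06  ]]
T [[ 0.3596  0.9331 -0.0003]
 [ 0.9331 -0.3596 -0.001 ]
 [-0.001   0.0001 -1.    ]] cam in tool [-0.0001 -0.0753 -0.1416] [[ 1.      0.0006  0.0004]
 [ 0.0007 -0.9553 -0.2955]
 [ 0.0002  0.2955 -0.9553]]
```

Request:
{"op": "move_arm", "data": {
  "moves": [
    [0,0,20,-0.035,0.115,-0.02,0.0854],
    [0,0,40,-0.07,0.23,-0.04,0.0854],
    [0,0,60,-0.11,0.35,-0.049,0.0854],
    [0,0,65.9,-0.118,0.383,-0.049,0.0854],
    [0,0,65.9,-0.118,0.383,-0.049,0.0854],
    [0,0,65.9,-0.118,0.383,-0.049,0.0854],
    [0,0,65.9,-0.118,0.383,-0.049,0.0854],
    [0,0,65.9,-0.118,0.383,-0.049,0.0854],
    [0,0,65.9,-0.118,0.383,-0.049,0.0854],
    [0,0,65.9,-0.118,0.383,-0.049,0.0854]
  ]
}}

```text
clock: 1.15
position: [0.5408, 0.3338, 0.28]
ee_rot: [1.0, 0.025, -0.0, 0.0]
ft_force: [-1.3, 1.5, -0.2]
grip_width: 1.001
```

Request:
{"op": "move_arm", "data": {
  "moves": [
    [0,0,0,0,0,0,0.0854],
    [0,0,0,0,0,0,0.0854],
    [0,0,0,0,0,0,0.0854]
  ]
}}

```text
clock: 1.45
position: [0.5387, 0.3366, 0.2802]
ee_rot: [1.0, 0.028, -0.0, -0.0]
ft_force: [0.5, -0.2, 0.0]
grip_width: 1.003
```

Run:
```python
from h import *
import pickle
p=cams.camera_params("wrist"); im=cams.camera("wrist"); save("w1.png",im); pickle.dump((p,im),open("w1.pkl","wb"))
o=manip.get_obs();print(o);print(R.from_quat(o["ee_rot"]).as_matrix())
```

```text
{'clock': 1.5, 'joint_pos': array([-0.8495288 ,  0.3376662 ,  0.29157665,  1.37029453, -0.09650757,
        1.44747712, -0.50681796]), 'joint_velocities': array([ 5.10846790e-03, -9.55846428e-04,  6.53526489e-03, -7.61503406e-04,
       -5.69373375e-05,  1.65959524e-05,  9.62338203e-05]), 'tau': array([-1.78082072e-02, -6.09958076e+01,  4.55052137e+00, -3.96322525e+01,
        6.64674313e-03,  1.61762098e-03, -1.02996182e-03]), 'position': array([0.53887537, 0.33638504, 0.28030018]), 'ee_rot': array([ 9.99624020e-01,  2.74185960e-02, -1.11462366e-04, -1.63677031e-04]), 'ft_force': array([ 0.20978673,  0.07859675, -0.16157706]), 'torque': array([ 0.01364914,  0.01354527, -0.06072445]), 'grip_width': 1.0003947729993579}
[[ 9.98496416e-01  5.48165378e-02 -2.31816506e-04]
 [ 5.48166107e-02 -9.98496388e-01  3.21118699e-04]
 [-2.13865328e-04 -3.33343266e-04 -9.99999922e-01]]
```

View pics/w1.png

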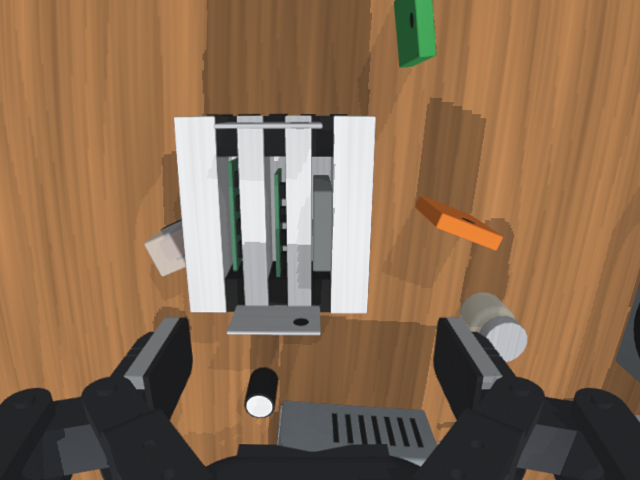

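The wrist view shows the grey spacer's top face at about columns 313–332, rows 190–270, with green boards left of it and the orange and green look-alikes on the right.

Run:
```python
from h import *
import pickle
np.set_printoptions(precision=4,suppress=True)
p,im=pickle.load(open("w1.pkl","rb"))
g=im.astype(int)
for r in (205,225,245,262): print(r,[tuple(g[r,c]) [0] for c in range(302,342)])
print([g[r,322][0] for r in range(168,282)])
print("drive corners",plane(p,[(175,118),(375,117),(368,312),(191,312)],.1))
print("top face",plane(p,[(313.5,192),(332,192),(331,270),(313.5,270)],.132))
```

```text
205 [np.int64(233), np.int64(232), np.int64(222), np.int64(218), np.int64(218), np.int64(219), np.int64(221), np.int64(224), np.int64(210), np.int64(145), np.int64(153), np.int64(111), np.int64(113), np.int64(121), np.int64(122), np.int64(121), np.int64(122), np.int64(122), np.int64(122), np.int64(122), np.int64(121), np.int64(122), np.int64(121), np.int64(122), np.int64(122), np.int64(123), np.int64(124), np.int64(123), np.int64(123), np.int64(109), np.int64(115), np.int64(226), np.int64(236), np.int64(237), np.int64(238), np.int64(238), np.int64(238), np.int64(237), np.int64(236), np.int64(235)]
225 [np.int64(220), np.int64(219), np.int64(218), np.int64(218), np.int64(218), np.int64(219), np.int64(220), np.int64(223), np.int64(210), np.int64(142), np.int64(99), np.int64(102), np.int64(115), np.int64(122), np.int64(123), np.int64(123), np.int64(122), np.int64(122), np.int64(122), np.int64(122), np.int64(122), np.int64(122), np.int64(122), np.int64(121), np.int64(122), np.int64(123), np.int64(123), np.int64(122), np.int64(122), np.int64(107), np.int64(111), np.int64(183), np.int64(23
[... 2517 characters left out ...]
np.int64(123), np.int64(123), np.int64(123), np.int64(123), np.int64(123), np.int64(123), np.int64(123), np.int64(123), np.int64(123), np.int64(123), np.int64(123), np.int64(123), np.int64(123), np.int64(122), np.int64(123), np.int64(123), np.int64(123), np.int64(122), np.int64(123), np.int64(123), np.int64(123), np.int64(107), np.int64(62), np.int64(26), np.int64(22), np.int64(27), np.int64(24), np.int64(25), np.int64(26), np.int64(26), np.int64(32), np.int64(40), np.int64(41)]
drive corners [[0.4326 0.4039 0.1   ]
 [0.5805 0.4119 0.1   ]
 [0.5897 0.2544 0.1   ]
 [0.4404 0.2458 0.1   ]]
top face [[0.538  0.3593 0.132 ]
 [0.5508 0.36   0.132 ]
 [0.554  0.3025 0.132 ]
 [0.5412 0.3018 0.132 ]]
```

Request:
{"op": "move_arm", "data": {
  "moves": [
    [0,0,0,0.0068,0.0058,0.03,0.05],
    [0,0,0,0.0068,0.0058,0.06,0.05],
    [0,0,0,0.0068,0.0058,0.09,0.05],
    [0,0,0,0.0068,0.0058,0.12,0.05],
    [0,0,0,0.0068,0.0058,0.14,0.05],
    [0,0,0,0.0068,0.0058,0.155,0.05],
    [0,0,0,0.0068,0.0058,0.165,0.05],
    [0,0,0,0.0068,0.0058,0.174,0.05],
    [0,0,0,0.0068,0.0058,0.174,0.05],
    [0,0,0,0.0068,0.0058,0.174,0.05]
  ],
  "grip_force": 40
}}

```text
clock: 2.5
position: [0.5471, 0.3302, 0.107]
ee_rot: [1.0, 0.026, 0.0, -0.0]
ft_force: [-0.2, -0.7, -0.3]
grip_width: 0.587
```

Request:
{"op": "move_arm", "data": {
  "moves": [
    [0,0,0,0,0,0,0.03],
    [0,0,0,0,0,0,0.025],
    [0,0,0,0,0,0,0.02],
    [0,0,0,0,0,0,0.005],
    [0,0,0,0,0,0,0.005],
    [0,0,0,0,0,0,0.005],
    [0,0,0,0,0,0,0.005],
    [0,0,0,0,0,0,0.005]
  ],
  "grip_force": 40
}}

```text
clock: 3.3
position: [0.547, 0.3301, 0.1067]
ee_rot: [1.0, 0.026, 0.0, -0.0]
ft_force: [-0.2, 0.1, 5.1]
grip_width: 0.154
```

Request:
{"op": "move_arm", "data": {
  "moves": [
    [0,0,0,0,0,-0.004,0.0],
    [0,0,0,0,0,-0.01,0.0],
    [0,0,0,0,0,-0.02,0.0],
    [0,0,0,0,0,-0.03,0.0],
    [0,0,0,0,0,-0.04,0.0],
    [0,0,0,0,0,-0.05,0.0],
    [0,0,0,0,0,-0.06,0.0],
    [0,0,0,0,0,-0.07,0.0]
  ],
  "grip_force": 60
}}

```text
clock: 4.1
position: [0.5468, 0.33, 0.1773]
ee_rot: [1.0, 0.026, 0.0, -0.0]
ft_force: [1.2, -0.2, -0.2]
grip_width: 0.154
```

Request:
{"op": "move_arm", "data": {
  "moves": [
    [0,0,0,0,0,-0.015,0.0],
    [0,0,0,0,0,-0.03,0.0],
    [0,0,0,0,0,-0.045,0.0],
    [0,0,0,0,0,-0.06,0.0],
    [0,0,0,0,0,-0.075,0.0],
    [0,0,0,0,0,-0.09,0.0],
    [0,0,0,0,0,-0.09,0.0],
    [0,0,0,0,0,-0.09,0.0]
  ]
}}

```text
clock: 4.9
position: [0.5468, 0.33, 0.2663]
ee_rot: [1.0, 0.026, 0.0, -0.0]
ft_force: [-0.3, 0.8, -1.7]
grip_width: 0.149
```

Run:
```python
from h import *
o=manip.get_obs();print(o["position"],o["ee_rot"],o["ft_force"],o["grip_width"],o["joint_pos"])
s=cams.camera("side");t=cams.camera("top")
save("s2.png",np.hstack([cv2.resize(s[90:300,130:330],(400,420)),cv2.resize(t[190:330,150:290],(400,420))]))
```

```text
[0.54679748 0.32999439 0.26626495] [ 9.99650851e-01  2.64229059e-02  4.09558685e-05 -7.20183609e-05] [-0.32575752  0.8391697  -1.72885273] 0.14912454149623983 [-0.83633264  0.35021584  0.29516711  1.38390507 -0.10117736  1.4220881
 -0.49026719]
```

View pics/s2.png

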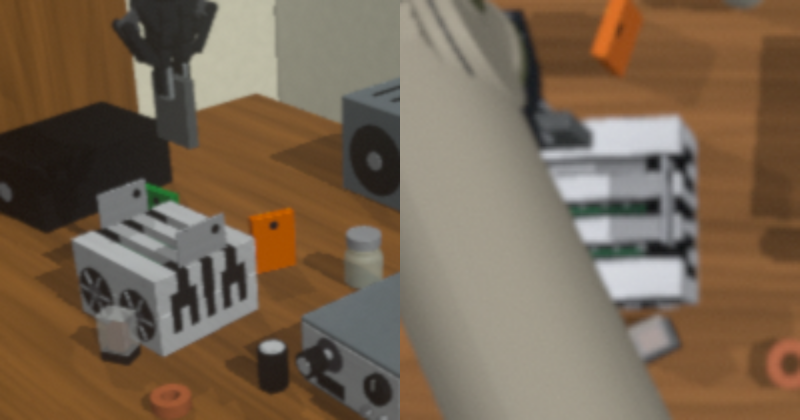

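Lifted clear: the side view shows the spacer hanging in the gripper and the drive gap empty. Now I carry it to the tray.

Request:
{"op": "move_arm", "data": {
  "moves": [
    [0,0,0,-0.002,0.015,0,0],
    [0,0,0,-0.005,0.045,0,0],
    [0,0,0,-0.009,0.08,0,0],
    [0,0,0,-0.013,0.12,0,0],
    [0,0,0,-0.018,0.16,0,0],
    [0,0,0,-0.022,0.2,0,0],
    [0,0,0,-0.027,0.24,0,0],
    [0,0,0,-0.031,0.28,0,0],
    [0,0,0,-0.036,0.32,0,0],
    [0,0,0,-0.04,0.36,0,0]
  ]
}}

```text
clock: 6.0
position: [0.5246, -0.0343, 0.2659]
ee_rot: [1.0, 0.026, -0.0, -0.0]
ft_force: [1.1, 0.4, -1.5]
grip_width: 0.154
```

Request:
{"op": "move_arm", "data": {
  "moves": [
    [0,0,3,-0.004,0.04,0,0],
    [0,0,6,-0.009,0.08,0,0],
    [0,0,9,-0.013,0.12,0,0],
    [0,0,12,-0.018,0.16,0,0],
    [0,0,15,-0.022,0.2,0,0],
    [0,0,18,-0.027,0.24,0,0],
    [0,0,21,-0.031,0.28,0,0],
    [0,0,23.5,-0.036,0.31,0,0],
    [0,0,23.5,-0.037,0.325,0,0],
    [0,0,23.5,-0.037,0.325,0,0]
  ]
}}

```text
clock: 7.0
position: [0.5035, -0.3613, 0.2657]
ee_rot: [0.984, -0.18, -0.001, 0.001]
ft_force: [-1.0, -0.5, -0.3]
grip_width: 0.152
```

Request:
{"op": "move_arm", "data": {
  "moves": [
    [0,0,0,0,0,0,0],
    [0,0,0,0,0,0,0]
  ]
}}

```text
clock: 7.2
position: [0.5061, -0.357, 0.2661]
ee_rot: [0.984, -0.177, -0.0, -0.001]
ft_force: [0.2, 0.3, -0.9]
grip_width: 0.15
```

Run:
```python
from h import *
import pickle
p=cams.camera_params("wrist"); im=cams.camera("wrist"); save("w3.png",im); pickle.dump((p,im),open("w3.pkl","wb"))
o=manip.get_obs();print(o["position"],o["ee_rot"],o["grip_width"],o["joint_pos"]);print(R.from_quat(o["ee_rot"]).as_matrix())
```

```text
[ 0.50630378 -0.35695508  0.26619175] [ 9.84224786e-01 -1.76921848e-01  2.74860275e-05 -4.79495258e-04] 0.15338146171685274 [-0.03767914  0.36456721  0.76465213  1.45813347 -0.25320357  1.42005468
  0.37631611]
[[ 9.37397318e-01 -3.48261710e-01  2.23771234e-04]
 [-3.48261763e-01 -9.37396859e-01  9.34136478e-04]
 [-1.15561516e-04 -9.53587993e-04 -9.99999539e-01]]
```

View pics/w3.png

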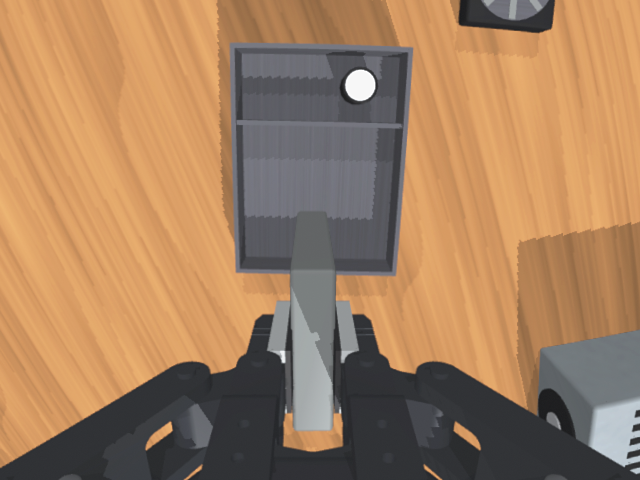

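The wrist view shows the spacer held straight in the fingers, over the large compartment. The tray rim corners are at (231,44), (412,47), (397,274) and (236,271).

Run:
```python
from h import *
import pickle
p,im=pickle.load(open("w3.pkl","rb"))
t=plane(p,[(231,44),(412,47),(397,274),(236,271)],.04); c=t.mean(0); print(t,c)
x=(t[1]+t[2]-t[0]-t[3])[:2];th=np.arctan2(x[1],x[0]);print(np.degrees(th))
y=np.array([-np.sin(th),np.cos(th)]); print("bay",c[:2]-.031*y)
```

```text
[[ 0.48973287 -0.21091555  0.04      ]
 [ 0.62713774 -0.26430714  0.04      ]
 [ 0.55603465 -0.4486109   0.04      ]
 [ 0.41643552 -0.39342776  0.04      ]] [ 0.5223352  -0.32931534  0.04      ]
-21.403237174169984
bay [ 0.51102238 -0.35817743]
```

Request:
{"op": "move_arm", "data": {
  "moves": [
    [0,0,0.9,0.0045,0,0.02,0],
    [0,0,0.9,0.0045,0,0.045,0],
    [0,0,0.9,0.0045,0,0.07,0],
    [0,0,0.9,0.0045,0,0.095,0],
    [0,0,0.9,0.0045,0,0.12,0],
    [0,0,0.9,0.0045,0,0.145,0],
    [0,0,0.9,0.0045,0,0.165,0],
    [0,0,0.9,0.0045,0,0.18,0],
    [0,0,0.9,0.0045,0,0.19,0],
    [0,0,0.9,0.0045,0,0.197,0]
  ]
}}

```text
clock: 8.25
position: [0.5105, -0.3593, 0.0689]
ee_rot: [0.983, -0.185, 0.0, -0.0]
ft_force: [0.3, -0.6, -0.0]
grip_width: 0.151
```

Request:
{"op": "move_arm", "data": {
  "moves": [
    [0,0,0,0,0,0.002,0],
    [0,0,0,0,0,0.004,0],
    [0,0,0,0,0,0.006,0],
    [0,0,0,0,0,0.008,0],
    [0,0,0,0,0,0.009,0],
    [0,0,0,0,0,0.009,0]
  ]
}}

```text
clock: 8.85
position: [0.5103, -0.3597, 0.0602]
ee_rot: [0.983, -0.185, -0.0, -0.0]
ft_force: [-0.6, 0.0, -0.8]
grip_width: 0.154
```

Request:
{"op": "move_arm", "data": {
  "moves": [
    [0,0,0,0,0,0.001,0],
    [0,0,0,0,0,0.002,0],
    [0,0,0,0,0,0.002,0]
  ]
}}

```text
clock: 9.15
position: [0.5104, -0.3598, 0.0588]
ee_rot: [0.983, -0.185, 0.0, -0.0]
ft_force: [-1.6, 0.6, 4.5]
grip_width: 0.153
```

The force rose to 4.5 N, so the spacer is on the floor. Releasing.

Request:
{"op": "move_arm", "data": {
  "moves": [
    [0,0,0,0,0,0,0.015],
    [0,0,0,0,0,0,0.018],
    [0,0,0,0,0,0,0.022],
    [0,0,0,0,0,0,0.03],
    [0,0,0,0,0,0,0.04],
    [0,0,0,0,0,0,0.05],
    [0,0,0,0,0,0,0.05],
    [0,0,0,0,0,0,0.05]
  ]
}}

```text
clock: 9.95
position: [0.5103, -0.3597, 0.0583]
ee_rot: [0.983, -0.185, 0.0, -0.0]
ft_force: [0.2, 0.3, 0.0]
grip_width: 0.589
```

Request:
{"op": "move_arm", "data": {
  "moves": [
    [0,0,0,0,0,-0.01,0.05],
    [0,0,0,0,0,-0.025,0.05],
    [0,0,0,0,0,-0.05,0.05],
    [0,0,0,0,0,-0.08,0.05],
    [0,0,0,0,0,-0.11,0.05],
    [0,0,0,0,0,-0.14,0.05],
    [0,0,0,0,0,-0.17,0.05],
    [0,0,0,0,0,-0.19,0.05]
  ]
}}

```text
clock: 10.75
position: [0.5104, -0.3604, 0.2522]
ee_rot: [0.983, -0.186, 0.002, 0.0]
ft_force: [0.2, -0.3, -0.8]
grip_width: 0.587
```

Run:
```python
from h import *
w=cams.camera("wrist");s=cams.camera("side")
o=manip.get_obs();print(o)
save("p4.png",np.hstack([cv2.resize(w,(400,300)),cv2.resize(s[280:450,330:557],(400,300))]))
```

```text
{'clock': 10.85, 'joint_pos': array([-0.03344157,  0.38265483,  0.76592604,  1.46784362, -0.26762507,
        1.39168013,  0.36870418]), 'joint_velocities': array([ 0.00295477,  0.03209643, -0.01985473,  0.06433441, -0.01003066,
       -0.04626085,  0.00945007]), 'tau': array([ -0.68105925, -52.99425244,  10.67571312, -38.6395669 ,
         0.0649094 ,   0.64312074,  -0.10428268]), 'position': array([ 0.51104649, -0.36098447,  0.25287225]), 'ee_rot': array([ 9.82601730e-01, -1.85699761e-01,  2.95848310e-03,  8.28067308e-04]), 'ft_force': array([-0.23490287, -1.07891226, -0.11897714]), 'torque': array([-0.05070431,  0.03470896, -0.05153654]), 'grip_width': 0.5843078202622389}
```

View pics/p4.png

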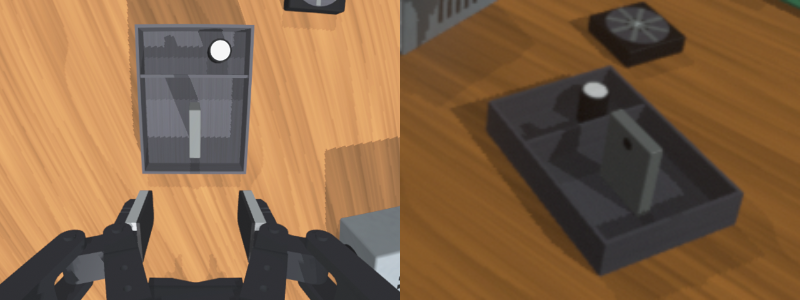

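The spacer stands upright and released in the large compartment, and the small capacitor is untouched. Next I hover over the knob.

Request:
{"op": "move_arm", "data": {
  "moves": [
    [0,0,-8,-0.018,-0.035,0,0.05],
    [0,0,-16,-0.036,-0.071,0,0.05],
    [0,0,-24,-0.055,-0.107,0,0.05],
    [0,0,-32,-0.074,-0.143,0,0.05],
    [0,0,-40,-0.092,-0.179,0,0.05],
    [0,0,-48,-0.11,-0.214,0,0.05],
    [0,0,-56,-0.129,-0.25,0,0.05],
    [0,0,-64,-0.147,-0.286,0,0.05],
    [0,0,-72,-0.166,-0.322,0,0.05],
    [0,0,-80,-0.184,-0.3575,0,0.05]
  ]
}}

```text
clock: 11.85
position: [0.4685, 0.0416, 0.2486]
ee_rot: [0.871, 0.492, 0.0, -0.0]
ft_force: [2.0, -0.7, -0.1]
grip_width: 0.588
```

Request:
{"op": "move_arm", "data": {
  "moves": [
    [0,0,-8,0,0,0,0.05],
    [0,0,-16,0,0,0,0.05],
    [0,0,-24,0,0,0,0.05],
    [0,0,-30,0,0,0,0.05],
    [0,0,-30,0,0,0,0.05],
    [0,0,-30,0,0,0,0.05],
    [0,0,-30,0,0,0,0.05],
    [0,0,-30,0,0,0,0.05]
  ]
}}

```text
clock: 12.65
position: [0.4692, 0.0402, 0.2483]
ee_rot: [0.716, 0.698, 0.0, -0.0]
ft_force: [-0.3, 0.5, 0.6]
grip_width: 0.585
```

Run:
```python
from h import *
import pickle
p=cams.camera_params("wrist"); im=cams.camera("wrist"); save("w5.png",im); pickle.dump((p,im),open("w5.pkl","wb"))
o=manip.get_obs();print(o["clock"],o["position"],o["ee_rot"],o["grip_width"],o["joint_pos"]);print(R.from_quat(o["ee_rot"]).as_matrix())
```

```text
12.7 [0.46917893 0.04021167 0.24829622] [ 7.15960188e-01  6.98141108e-01  2.89833375e-05 -4.42175251e-05] 0.5789460841558468 [-0.56254181 -0.03826811  0.37354568  1.84277501  0.01425223  1.33447255
  1.35301368]
[[ 2.51979852e-02  9.99682480e-01 -2.02383124e-05]
 [ 9.99682475e-01 -2.51979829e-02  1.03784894e-04]
 [ 1.03241975e-04 -2.28470564e-05 -9.99999994e-01]]
```

View pics/w5.png

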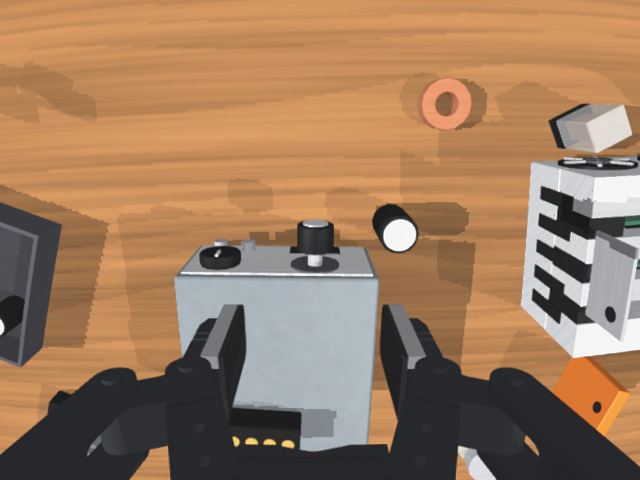

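The wrist view shows the knob head at about (315,237) with its silhouette from column 298 to 334, and the stem below it. The dial is at (220,257), the capacitor at (398,235), and the supply's top front edge runs (178,276)–(378,276).

Run:
```python
from h import *
import pickle
np.set_printoptions(precision=4,suppress=True)
p,im=pickle.load(open("w5.pkl","rb"))
g=im.astype(int).sum(2)
print("cols r240",[(c,g[240,c]) for c in list(range(292,304))+list(range(328,340))])
print("edge rows",{c:[(r,g[r,c]) for r in range(268,282)] for c in (190,360)})
f=plane(p,[(177,276),(378,277)],.09);print("front top",f,np.degrees(np.arctan2(*(f[1]-f[0])[:2])))
print("knob top surf",plane(p,[(298,242),(334,242),(315.5,250)],.066),plane(p,[(315.5,222),(315.5,250)],.081))
print("cap",plane(p,[(400,235)],.05),"side left edge at base",plane(p,[(376,213)],.0))
t=p;print("proj check corner:",px(p,f))
```

```text
cols r240 [(292, np.int64(273)), (293, np.int64(274)), (294, np.int64(275)), (295, np.int64(276)), (296, np.int64(270)), (297, np.int64(162)), (298, np.int64(124)), (299, np.int64(132)), (300, np.int64(133)), (301, np.int64(143)), (302, np.int64(155)), (303, np.int64(169)), (328, np.int64(120)), (329, np.int64(111)), (330, np.int64(106)), (331, np.int64(104)), (332, np.int64(102)), (333, np.int64(154)), (334, np.int64(267)), (335, np.int64(273)), (336, np.int64(274)), (337, np.int64(272)), (338, np.int64(273)), (339, np.int64(272))]
edge rows {190: [(268, np.int64(444)), (269, np.int64(438)), (270, np.int64(436)), (271, np.int64(483)), (272, np.int64(723)), (273, np.int64(724)), (274, np.int64(507)), (275, np.int64(314)), (276, np.int64(375)), (277, np.int64(462)), (278, np.int64(497)), (279, np.int64(522)), (280, np.int64(541)), (281, np.int64(542))], 360: [(268, np.int64(446)), (269, np.int64(450)), (270, np.int64(452)), (271, np.int64(453)), (272, np.int64(447)), (273, np.int64(510)), (274, np.int64(691)), (275, np.int64(716)), (276, np.int64(505)), (277, np.int64(323)), (278, np.int64(377)), (279, np.int64(458)), (280, np.int64(504)), (281, np.int64(526))]}
front top [[ 0.5103 -0.0652  0.09  ]
 [ 0.5149  0.0887  0.09  ]] 1.734750728492791
knob top surf [[0.4928 0.0278 0.066 ]
 [0.4935 0.0565 0.066 ]
 [0.4999 0.0416 0.066 ]] [[0.4728 0.0421 0.081 ]
 [0.4949 0.0416 0.081 ]]
cap [[0.4938 0.1127 0.05  ]] side left edge at base [[0.4862 0.0996 0.    ]]
proj check corner: [[177. 276.]
 [378. 277.]]
```

Request:
{"op": "move_arm", "data": {
  "moves": [
    [0,0,0.5,0.0022,0.0168,0.03,0.05],
    [0,0,0.5,0.0022,0.0168,0.06,0.05],
    [0,0,0.5,0.0022,0.0168,0.09,0.05],
    [0,0,0.5,0.0022,0.0168,0.12,0.05],
    [0,0,0.5,0.0022,0.0168,0.14,0.05],
    [0,0,0.5,0.0022,0.0168,0.16,0.05],
    [0,0,0.5,0.0022,0.0168,0.18,0.05],
    [0,0,0.5,0.0022,0.0168,0.195,0.05],
    [0,0,0.5,0.0022,0.0168,0.203,0.05],
    [0,0,0.5,0.0022,0.0168,0.203,0.05]
  ]
}}

```text
clock: 13.7
position: [0.4855, 0.0419, 0.0445]
ee_rot: [0.719, 0.695, -0.001, -0.0]
ft_force: [-0.4, -0.6, 0.1]
grip_width: 0.584
```

Request:
{"op": "move_arm", "data": {
  "moves": [
    [0,0,0,0,0,0,0.04],
    [0,0,0,0,0,0,0.036],
    [0,0,0,0,0,0,0.032],
    [0,0,0,0,0,0,0.02],
    [0,0,0,0,0,0,0.02],
    [0,0,0,0,0,0,0.02],
    [0,0,0,0,0,0,0.02]
  ],
  "grip_force": 60
}}

```text
clock: 14.4
position: [0.4864, 0.0418, 0.0461]
ee_rot: [0.719, 0.695, 0.0, 0.0]
ft_force: [-2.4, -2.3, 6.5]
grip_width: 0.334
```

Gripped: the opening reads 28.5 mm, the same small offset as on the spacer. Now I pull.

Request:
{"op": "move_arm", "data": {
  "moves": [
    [0,0,0,0,-0.002,0,0.02],
    [0,0,0,0,-0.004,0,0.02],
    [0,0,0,0,-0.006,0,0.02],
    [0,0,0,0,-0.008,0,0.02],
    [0,0,0,0,-0.01,0,0.02],
    [0,0,0,0,-0.012,0,0.02],
    [0,0,0,0,-0.014,0,0.02],
    [0,0,0,0,-0.016,0,0.02]
  ],
  "grip_force": 80
}}

```text
clock: 15.2
position: [0.4721, 0.0423, 0.0463]
ee_rot: [0.719, 0.695, 0.002, 0.002]
ft_force: [8.9, -2.9, 0.9]
grip_width: 0.323
```

Request:
{"op": "move_arm", "data": {
  "moves": [
    [0,0,0,0,-0.001,0,0.02],
    [0,0,0,0,-0.001,0,0.02]
  ]
}}

```text
clock: 15.4
position: [0.4712, 0.0424, 0.0463]
ee_rot: [0.719, 0.695, 0.002, 0.002]
ft_force: [9.1, -3.2, 0.6]
grip_width: 0.329
```

Run:
```python
from h import *
w=cams.camera("wrist");s=cams.camera("side")
o=manip.get_obs();print(o["clock"],o["position"],o["ft_force"],o["grip_width"])
save("p6.png",np.hstack([cv2.resize(w[130:430,120:520],(400,300)),cv2.resize(s[220:310,240:360],(400,300))]))
```

```text
15.5 [0.47130852 0.04234517 0.04631852] [ 9.1990126  -3.32161981  0.73145396] 0.3277468091562841
```

View pics/p6.png

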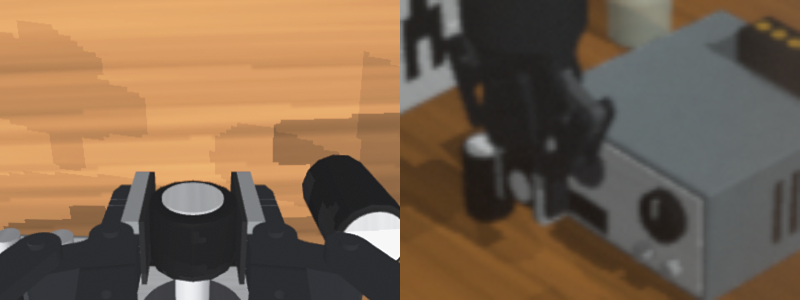

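The wrist view shows the head held between the pads with the white stem exposed behind it. The spring force of 9 N fits about 14–15 mm of travel. I pull on to the stop and hold.

Request:
{"op": "move_arm", "data": {
  "moves": [
    [0,0,0,0,-0.001,0,0.02],
    [0,0,0,0,-0.002,0,0.02],
    [0,0,0,0,-0.002,0,0.02],
    [0,0,0,0,-0.002,0,0.02],
    [0,0,0,0,-0.002,0,0.02],
    [0,0,0,0,-0.002,0,0.02],
    [0,0,0,0,-0.002,0,0.02],
    [0,0,0,0,-0.002,0,0.02],
    [0,0,0,0,-0.002,0,0.02],
    [0,0,0,0,-0.002,0,0.02]
  ]
}}

```text
clock: 16.5
position: [0.4705, 0.0424, 0.0465]
ee_rot: [0.719, 0.695, 0.003, 0.002]
ft_force: [15.3, -3.4, -5.5]
grip_width: 0.328
```

It is at the stop: 15.9 mm of travel, and the force has jumped to 15 N. Letting go.

Request:
{"op": "move_arm", "data": {
  "moves": [
    [0,0,0,0,0,0,0.05],
    [0,0,0,0,0,0,0.05],
    [0,0,0,0,0,0,0.05],
    [0,0,0,0,0,0,0.05],
    [0,0,0,0,0,0,0.05]
  ]
}}

```text
clock: 17.0
position: [0.4668, 0.0428, 0.0452]
ee_rot: [0.719, 0.696, -0.0, -0.0]
ft_force: [0.2, -0.0, -0.0]
grip_width: 0.592
```

Request:
{"op": "move_arm", "data": {
  "moves": [
    [0,0,0,0,0,-0.02,0.05],
    [0,0,0,0,0,-0.05,0.05],
    [0,0,0,0,0,-0.08,0.05],
    [0,0,0,0,0,-0.11,0.05],
    [0,0,0,0,0,-0.14,0.05],
    [0,0,0,0,0,-0.17,0.05],
    [0,0,0,0,0,-0.2,0.05],
    [0,0,0,0,0,-0.2,0.05],
    [0,0,0,0,0,-0.2,0.05],
    [0,0,0,0,0,-0.2,0.05]
  ]
}}

```text
clock: 18.0
position: [0.4665, 0.0426, 0.2442]
ee_rot: [0.719, 0.695, -0.001, -0.0]
ft_force: [-0.4, -0.4, 0.2]
grip_width: 0.581
```

Run:
```python
from h import *
p=cams.camera_params("wrist");w=cams.camera("wrist");s=cams.camera("side")
o=manip.get_obs();print(o["clock"],o["position"],o["ft_force"],o["grip_width"])
save("p7.png",np.hstack([cv2.resize(w,(400,300)),cv2.resize(s[150:420,160:520],(400,300))]))
import pickle; pickle.dump((p,w),open("w7.pkl","wb"))
```

```text
18.1 [0.46651028 0.04259082 0.24422795] [ 0.04272911  0.09045669 -0.54001712] 0.5838786359144159
```

View pics/p7.png

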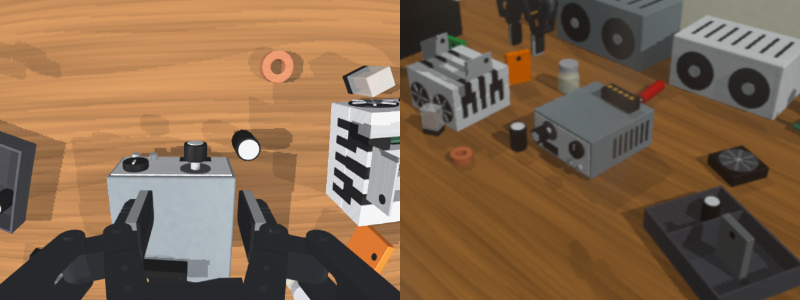

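The knob is back in: its head sits about 55 px ahead of the panel edge, against 54 px before the pull. The spacer stands in the tray, the bystanders look unmoved and the gripper is clear.

```bash
python3 -c "
from workcell import manip
print(manip.hand_in())"
```

```text
the job is handed in; nothing more can be done
None
```

I did both steps in order and handed the job in at about 18 s on the robot's clock; no verdict came back.

- **Spacer:** I drew the grey spacer straight up out of the drive's +x gap and lowered it until the force showed contact (about 4.5 N). I released it upright near the middle of the tray's large compartment.
- **Knob:** I then pulled the supply's knob about 16 mm to its stop. The force rose from 9 to 15 N there. I held it out for over a second and let go.

In the last pictures the spacer stands in the tray and the knob is back in, with the same head-to-panel gap as before within about 1 pixel. The gripper was clear with about 0 N on it. No bystander looked moved, though I judged that by eye and did not measure it. None of my checks failed. The top and wrist cameras differed by about 5 mm on the tray and spacer positions, and I went by the wrist camera.

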